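# Gauge the depth of a dry-block heater's well

### The arm

A 6-joint arm with a two-finger parallel gripper is mounted at the origin on the work surface. World frame = base frame: x ahead of the robot, y to its left, z up, the work surface at z = 0. Lengths are in m, angles in rad, forces in N, time in s.
With the tool pointing down it reaches from about 0.375 to 0.9 m from the base axis. Payload 3.1 kg.
Tool frame: the origin (TCP) lies between the finger pads; the fingertips stand robot.tip_extent ahead of it and the grasp point (between the pads) lies 3 mm ahead of it (robot.tip_extent is the distance from the TCP to the fingertips, in m); z points along the fingers, x is the direction in which the jaws open and shut, and the axes are right-handed (so a half turn about z gives the same grasp; the last joint's range is limited). The gripper opens to 87 mm and grips with 3 to 60 N. Pads are 19 mm wide; open, the fingers measure 117 mm over their backs; the gripper's body (75 mm by 190 mm) begins 51 mm behind the grasp point.
Start: joints at [-1.349, 0.527, 1.433, -0, 1.181, -0.178], TCP at [0.243, -0.576, 0.245] pointing down, gripper open.
Joint ranges: [-3.08, 3.08], [-0.75, 2.2], [0.22, 2.44], [-1.43, 4.57], [0, 2.65], [-2.85, 2.85]. Speed limits (rad/s): [2.79, 2.79, 3.14, 3.14, 3.14, 3.14].

### API

Orientations are given as a unit quaternion [x, y, z, w].
In Python, from rig import robot, cams gives the robot as it stands.
- The arm moves only by the tool carry_out, never from a script. Its argument "steps" is a list of rows, each a list of 3 entries, a list of its own where there are three numbers: the shift along the world's x, y, z in cm, then the turn about the world's z in degrees, then the closure, from 0 (fully open) to 1 (shut). In form: [[[dx, dy, dz], spin, fingers], ...]. A call has 1 to 10 rows; each row shifts and turns the pose as measured when the row begins; what a row does not reach is not made up. A row lasts 1/10 s, in which the tool goes at most 50 mm and 8.59 degrees, less where a joint would pass 70% of its speed; a pose out of reach is approached as far as the arm can. A call with a gripper value outside its range is refused whole. The fingers move at their own pace and stop on an object; "squeeze" is the grip in N (left out, the last holds). Time passes only in rows, so rows that do not move let the fingers close. It gives the time, the measured TCP pose, the force and the opening at its end, in the units of the state.
- robot.get_obs(): the state, without advancing time (a new reading comes with each control period).
- cams.camera(name): name is "scene" or "top"; returns a dict with "pixels" (400x640x3 uint8, red, green, blue), "fx", "fy", "cx", "cy" (pixels), "eye" and "rotation" of the camera in the world. Camera axes: x right, y up, looking along -z (the intrinsics and any distortion apply to the point x, -y, -z); pixel columns grow to the right and rows downward; lengths in m; the calibration is good to about 2 mm. A picture is of the moment at which its call begins. There is no depth.
- robot.hand_in(): hands the job in, once; it reports no verdict.
The state is a dict: "time": time; "q": joint angles; "joint_velocities": joint speeds; "joint_torque": joint torques, N m; "position": TCP position; "tool_rot": TCP orientation; "ft_force": force on the tool from outside, world axes, zero at the start; "moment": the same for the moment, N m; "grip_width": finger opening in m.
Only numpy, scipy, OpenCV 4.12 (cv2) and the standard library are available. Lean on these libraries where they do the work, as an engineer would, in place of code of your own. Each camera call takes 0.05 s, during which the arm holds its last target. There are 200 camera calls.

### The job

Find how deep the wide well of the dry-block heater is: take the depth rod from its stand, lower it tip first into the wide middle well until it bottoms, and hold it pressed on the bottom for a second with about 8 N (never above 25 N), without dropping it. Leave the rod standing loose in the well and then slide the marker on the depth scale to the depth, in millimetres, to which the rod's tip has gone below the heater's top. Leave the glassware and other things on the bench where they are.

Things in the scene. Friction and masses are not known exactly. Their poses are not given: they have to be found in the camera images.
- rod: Depth rod, loose: a steel rod 12 mm in diameter with a round tip and black rings every 10 mm, and at its top a plain grey cylindrical grip 26 mm in diameter and 35 mm tall; 150 mm long over all, 0.11 to 0.23 kg. It starts upright in the stand, its tip 40 mm deep in the stand's hole. Origin at the tip, z axis along the rod towards the grip.
- rod_tip (a point): The lowest point of the rod's round tip.
- rod_head (a point): Centre of the rod's grip, 132.5 mm above the tip.
- stand: Fixed white block 64 x 64 mm (foot 80 x 80 mm), 50 mm tall, with one upright hole that holds the rod with 2 mm play; the rod lifts straight out. Origin under its centre on the bench, z up.
- heater: Dry-block heater, fixed: grey housing 121 x 150 mm, 98 mm tall, round an aluminium block 60 x 100 mm whose top is 110 mm above the bench. Three upright wells lie in a row along its y axis, 30 mm apart: the wide middle one, 13.5 mm in diameter, takes the rod; the narrow outer ones, 8.5 mm, do not. Origin under its centre on the bench, z up.
- well_mouth (a point): Centre of the mouth of the wide middle well, level with the top of the aluminium block. The bottom of this well is adjustable and its depth is not known beforehand: anywhere from 35 to 75 mm below this point. The bottom is a rubber pad that gives about 1 mm for each 6 N pressed on it.
- scale: Depth scale, fixed: aluminium bar 60 x 160 mm, 14 mm tall, with black lines every 10 mm from 0 to 100 mm (longer at 0, 50 and 100). Origin under its centre on the bench, z up; its y axis is the direction of rising readings, the 0 line lies at y = -50 mm and the 100 line at y = +50 mm.
- marker (a joint): Position of the grey sliding marker along the scale, 0 to 0.100 m: the depth it shows, rising along the scale's +y. It starts below 0.020 m. It slides with about 1.5 N of friction and stays where it is left.
- marker_top (a point): Centre of the top of the marker's grip, 59.5 mm above the bench and 6 mm to the scale's -x side of its centre line. The grip is an upright block 28 mm along the scale's x, 20 mm along its y and 45 mm tall; a small steel pointer at its foot on the +x side shows the reading.
- beaker_a: Bystander, loose: glass beaker, 64 mm wide, 85 mm tall. Origin under its centre. Not to be moved.
- beaker_b: Bystander, loose: glass beaker, 64 mm wide, 85 mm tall. Origin under its centre. Not to be moved.
- beaker_c: Bystander, loose: small glass beaker, 52 mm wide, 65 mm tall. Origin under its centre. Not to be moved.
- reagent: Bystander, loose: amber reagent bottle, 72 mm wide, 150 mm tall. Origin under its centre. Not to be moved.
- tip_box: Bystander, loose: pipette-tip box with a blue base and clear lid, 85 x 120 x 55 mm. Origin under its centre. Not to be moved.
- vial_jar: Bystander, loose: small glass jar with white cap, 40 mm wide, 50 mm tall. Origin under its centre. Not to be moved.
- dish: Bystander, loose: flat glass dish, 90 mm wide, 16 mm tall. Origin under its centre. Not to be moved.
Things that resemble listed ones, but are neither listed nor needed, are in the scene too. Leave any turquoise look-alike of the scale alone.

How it is judged:
By the outcome, as a careful person would: the job done as asked, in the order asked, and still so for the second after the job is handed in, with the robot touching nothing.
It also fails if it takes over 67 s, if anything falls off the work surface, if the arm or the gripper's body presses on something with over 40 N, if the wrist force passes 120 N, or if a joint passes its speed limit or range.

## Working session

There is one attempt and no reset: what is moved stays moved. The work goes in short steps, Python scripts to look and compute and a tool call to move; the robot and the scene stay as the last step left them, time stands still between calls to the robot, and variables do not carry over. Pictures are saved under pics/ and viewed, about 8 in all and at most 12, crops included, and the job is handed in when it is done.

Besides the shell and the picture viewer there is one more tool, called after "Emit:" as name([rows], argument=value, ...), one row to a line, values as JSON. carry_out: Moves the arm, as the interface text tells. Its arguments: {"type":"object","properties":{"steps":{"type":"array"},"squeeze":{"type":"number"}},"required":["steps"]}

```bash
mkdir -p pics; ls; cat > h.py <<'E'
import numpy as np, cv2
from rig import robot, cams
def shot(n,f=None):
    c=cams.camera(n)
    if f: cv2.imwrite('pics/'+f,c['pixels'][:,:,::-1])
    return c
def onz(c,u,v,z):
    k=c.get('distortion',None)
    d=np.array([(u-c['cx'])/c['fx'],-(v-c['cy'])/c['fy'],-1.])
    d=np.array(c['rotation'])@d; e=np.array(c['eye'])
    return e+d*(z-e[2])/d[2]
def proj(c,p):
    q=np.array(c['rotation']).T@(np.array(p)-np.array(c['eye']))
    return c['cx']+c['fx']*q[0]/-q[2], c['cy']-c['fy']*q[1]/-q[2]
E
python3 - <<'E'
from h import *
for n in('scene','top'):
    c=shot(n,n+'0.png'); print({k:v for k,v in c.items() if k!='pixels'})
print(robot.get_obs(),robot.tip_extent)
E
```

```text
pics
{'fx': 485.35267684808457, 'fy': 485.35267684808457, 'cx': 324.19515855708875, 'cy': 198.7281977902863, 'eye': array([ 1.11505249, -0.84204556,  0.79854737]), 'rotation': array([0.44516754, 0.13879969, 0.2655003 , 0.84384246])}
{'fx': 420.0046234433986, 'fy': 420.0046234433986, 'cx': 315.91954833414053, 'cy': 195.26196160034772, 'eye': array([ 0.37874091, -0.02358103,  1.27935673]), 'rotation': array([-0.04542248,  0.03877905,  0.71351389, -0.69809091])}
{'time': 0.1, 'q': array([-1.34949543e+00,  5.28330821e-01,  1.43375630e+00, -1.64091255e-05,
        1.18142305e+00, -1.78543994e-01]), 'joint_velocities': array([ 0.00145762, -0.00339827, -0.00390445, -0.00315412, -0.00199338,
       -0.00082937]), 'joint_torque': array([-2.29868619e-04, -4.40985274e+01, -1.77151126e+01,  6.35863189e-02,
        5.34453092e-02, -6.21882032e-05]), 'position': array([ 0.24315809, -0.5750935 ,  0.24370118]), 'tool_rot': array([ 8.33450641e-01, -5.52593077e-01, -6.97530545e-04, -6.57818166e-04]), 'ft_force': array([-0.10049313, -0.4764622 , -0.05036899]), 'moment': array([ 0.00295103, -0.05321238, -0.02850082]), 'grip_width': 0.08718203221745026} 0.022
```

View pics/scene0.png

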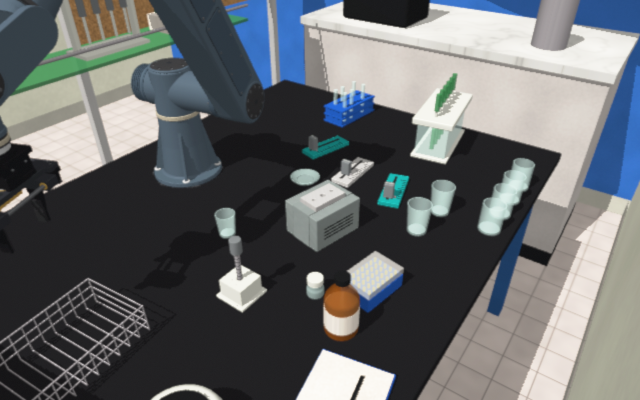

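View pics/top0.png

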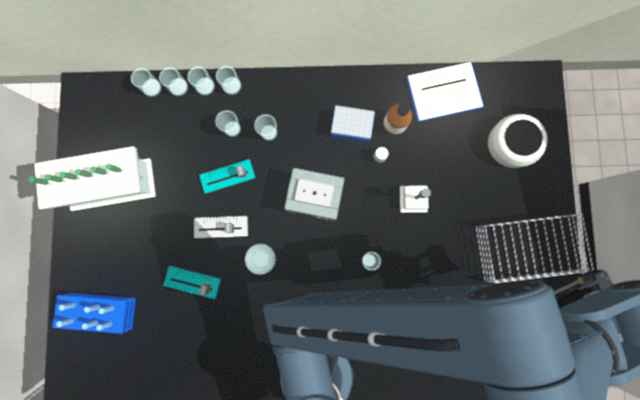

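The pictures show these candidates:
- **Rod:** it stands in the white stand, top (415,197), scene (237,245). Nothing else resembles it.
- **Heater:** the grey box at top (315,193).
- **Scale:** the plain aluminium one at top (221,227), scene (352,172). The turquoise look-alikes at top (228,176) and (192,282) are to be left alone.

Next is one close crop to check these choices.

```bash
cat >> h.py <<'E'
from scipy.spatial.transform import Rotation as R
_s=shot
def shot(n,f=None):
    c=_s(n,f); c['rotation']=R.from_quat(c['rotation']).as_matrix(); return c
def crop(img,x0,y0,w,h,s): return cv2.resize(img[y0:y0+h,x0:x0+w,::-1],(int(w*s),int(h*s)),interpolation=cv2.INTER_CUBIC)
E
python3 - <<'E'
from h import *
t=shot('top');s=shot('scene')
print(t['rotation'].round(3).tolist())
a=crop(t['pixels'],190,208,64,40,6.25)
b=crop(t['pixels'],280,163,70,60,400/70)
d=crop(t['pixels'],390,175,50,45,8)
e=crop(s['pixels'],320,145,64,50,6.25)
f=lambda i:cv2.resize(i,(400,300))
cv2.imwrite('pics/c1.png',np.vstack([np.hstack([f(a),f(b)]),np.hstack([f(d),f(e)])]))
for n,u,v,z in[('heater',315.5,192.5,.11),('grip',425,192,.16),('stand',413,198,.05),('marker',229,227,.0595),('scale',221,227,.014)]: print(n,onz(t,u,v,z).round(3))
for n,u,v,z in[('grip',236,240,.16),('heater',324,194,.11),('marker',348,163,.0595)]: print(n,onz(s,u,v,z).round(3))
E
```

```text
[[-0.021, 0.993, -0.119], [-1.0, -0.022, -0.008], [-0.011, 0.119, 0.993]]
heater [ 0.527 -0.013  0.11 ]
grip [ 0.515 -0.307  0.16 ]
stand [ 0.512 -0.299  0.05 ]
marker [0.438 0.241 0.06 ]
scale [0.44  0.275 0.014]
grip [ 0.52  -0.305  0.16 ]
heater [0.529 0.001 0.11 ]
marker [0.449 0.242 0.06 ]
```

View pics/c1.png

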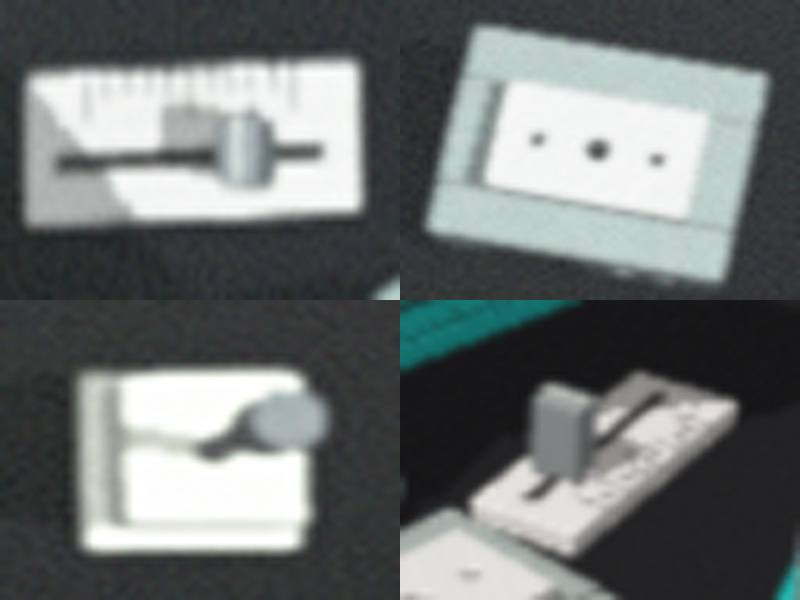

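The crop confirms the choices. The grip top is at top (426,193), the well mouth at (314.6,193) with outer wells at (304.2,190.8) and (325,195), and the rod leans slightly. The silver scale has its ticks on the world +x side, and the marker is near the right (world -y) end, so readings rise along world +y. Now I measure sub-pixel.

```bash
python3 - <<'E'
from h import *
t=shot('top');s=shot('scene')
A=lambda x,y:(190+x/6.25-.5+.08,208+y/7.5-.43)
P=[onz(t,*A(*p),.014) for p in[(25,75),(362,62),(362,213),(25,228)]]
P=np.array(P);print('scale corners',P.round(4).tolist(),P.mean(0).round(4))
l=P[0]+P[3]-P[1]-P[2];print('scale yaw of +y',np.degrees(np.arctan2(l[1],l[0])))
# wells: dark blobs subpixel
g=cv2.cvtColor(t['pixels'],cv2.COLOR_RGB2GRAY).astype(float)
W=[]
for u,v in[(304.2,190.8),(314.6,193),(325,195)]:
    u0,v0=int(round(u)),int(round(v)); w=g[v0-4:v0+5,u0-4:u0+5]; w=np.clip(w.max()-20-w,0,None)
    yy,xx=np.mgrid[v0-4:v0+5,u0-4:u0+5]; c=((w*xx).sum()/w.sum(),(w*yy).sum()/w.sum()); p=onz(t,*c,.11);W.append(p);print('well',np.round(c,2),p.round(4))
print('heater row',np.degrees(np.arctan2(*(W[0]-W[2])[[1,0]])))
print('grip',onz(t,425.6,192.5,.16).round(4)); print('marker',onz(t,*A(243,148),.0595).round(4))
print('well in scene',proj(s,W[1]),'grip',proj(s,onz(t,425.6,192.5,.16)))
print('stand foot->',[onz(t,390+x/8,175+y/6.67,.05).round(4).tolist() for x,y in[(122,73),(305,73),(305,222),(122,222)]])
cv2.imwrite('pics/c2.png',np.hstack([crop(s['pixels'],215,230,50,80,7.5),crop(s['pixels'],295,165,60,90,600/90)]))
E
```

```text
scale corners [[0.4707, 0.3581, 0.014], [0.4724, 0.1948, 0.014], [0.4118, 0.1949, 0.014], [0.4093, 0.3573, 0.014]] [0.4411 0.2763 0.014 ]
scale yaw of +y 90.7327495631751
well [303.69 190.45] [0.5332 0.02   0.11  ]
well [314.16 192.52] [ 0.5267 -0.0093  0.11  ]
well [324.54 194.5 ] [ 0.5205 -0.0383  0.11  ]
heater row 77.65039791861066
grip [ 0.5137 -0.3084  0.16  ]
marker [0.4369 0.2424 0.0595]
well in scene (np.float64(320.98064171329827), np.float64(195.51410599596184)) grip (np.float64(232.62728945143095), np.float64(239.64127036655378))
stand foot-> [[0.5478, -0.2776, 0.05], [0.5463, -0.3448, 0.05], [0.4802, -0.3413, 0.05], [0.4817, -0.2745, 0.05]]
```

View pics/c2.png

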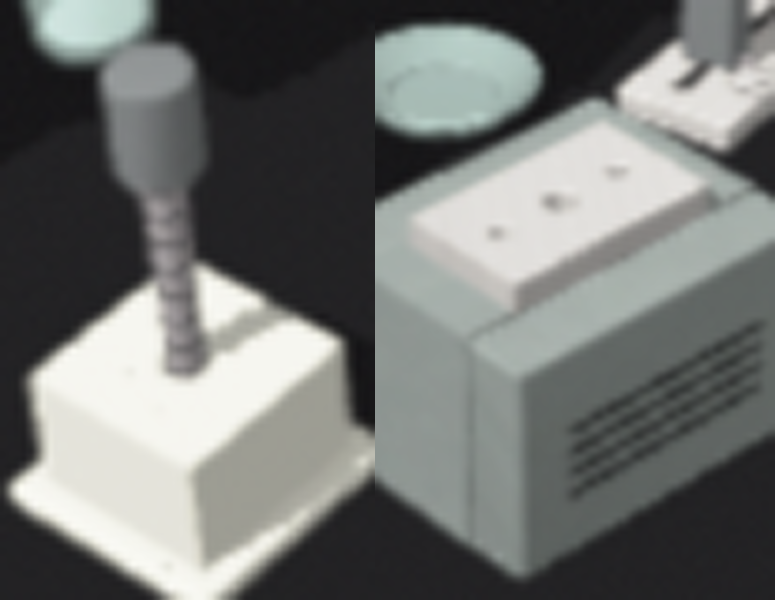

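Emit:
carry_out([
  [[3.4, 3.34, 0], 0, 0],
  [[3.4, 3.34, 0], 0, 0],
  [[3.4, 3.34, 0], 0, 0],
  [[3.4, 3.34, 0], 0, 0],
  [[3.4, 3.34, 0], 0, 0],
  [[3.4, 3.34, 0], 0, 0],
  [[3.4, 3.34, 0], 0, 0],
  [[3.4, 3.34, 0], 0, 0],
  [[0, 0, 0], 0, 0],
  [[0, 0, 0], 0, 0],
], squeeze=25)

```text
time: 1.3
position: [0.5225, -0.2994, 0.2442]
tool_rot: [0.832, -0.555, 0.002, 0.001]
ft_force: [0.5, -0.8, 0.2]
grip_width: 0.0871
```

Emit:
carry_out([
  [[-0.75, -0.85, 0], 0, 0],
  [[0, 0, -3], 0, 0],
  [[0, 0, -3], 0, 0],
  [[0, 0, -3], 0, 0],
  [[0, 0, 0], 0, 0],
])

```text
time: 1.8
position: [0.5091, -0.3173, 0.1538]
tool_rot: [0.83, -0.558, 0.004, 0.003]
ft_force: [-0.7, 0.0, -0.5]
grip_width: 0.0868
```

```bash
python3 - <<'E'
from h import *
s=shot('scene');t=shot('top')
o=robot.get_obs();print(o['position'],o['ft_force'],proj(s,o['position']),proj(t,o['position']))
cv2.imwrite('pics/c3.png',np.hstack([crop(s['pixels'],190,190,90,120,5),crop(t['pixels'],390,160,70,120,5)]))
E
```

```text
[ 0.51186117 -0.31902222  0.15752711] [-0.00141256  0.03971704  1.22780395] (np.float64(228.49207306746035), np.float64(242.92990734151388)) (np.float64(429.3755491037663), np.float64(193.20633282381166))
```

View pics/c3.png

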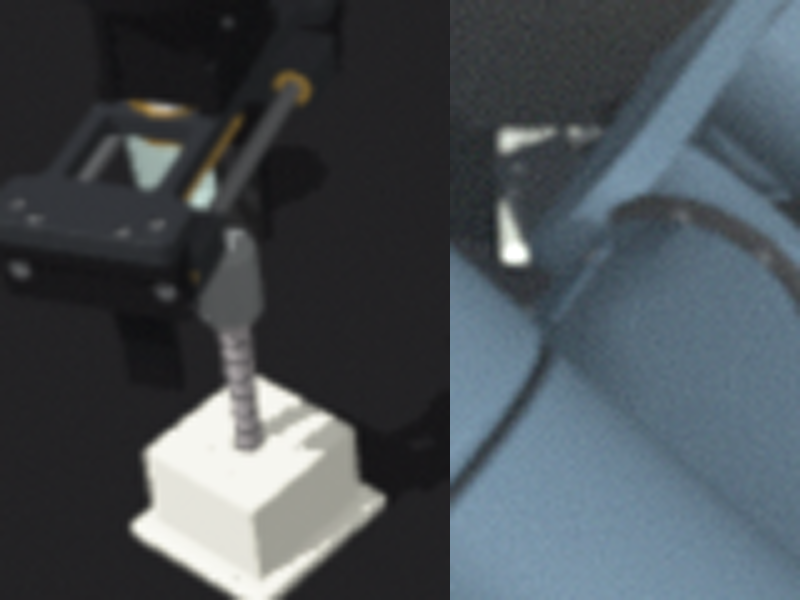

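The rod is between the jaws and the wrist covers the top view. I correct by (+0.3,+1.1,-1.2) cm and let the arm settle.

Emit:
carry_out([
  [[0.15, 0.55, -0.5], 0, 0],
  [[0, 0, 0], 0, 0],
  [[0, 0, 0], 0, 0],
  [[0, 0, 0], 0, 0],
])

```text
time: 2.3
position: [0.515, -0.3168, 0.1578]
tool_rot: [0.829, -0.559, 0.014, 0.004]
ft_force: [-0.2, 0.1, 0.4]
grip_width: 0.0869
```

Emit:
carry_out([
  [[0, 0.3, -0.3], 0, 0],
  [[0, 0.3, -0.3], 0, 0],
  [[0, 0.3, -0.3], 0, 0],
])

```text
time: 2.6
position: [0.516, -0.3077, 0.1499]
tool_rot: [0.829, -0.559, 0.015, 0.005]
ft_force: [0.5, 0.4, -0.3]
grip_width: 0.0871
```

```bash
cat >> h.py <<'E'
def st():
    o=robot.get_obs(); m=R.from_quat(o['tool_rot']).as_matrix()
    print(round(o['time'],2),'pos',(o['position']*1000).round(1),'F',o['ft_force'].round(1),'w',round(o['grip_width']*1000,1),'tilt deg',np.degrees(m[:2,2]).round(2),'jaw',np.degrees(np.arctan2(m[1,0],m[0,0])).round(1)); return o
E
python3 -c "
from h import *
st();shot('top');st()"
```

```text
2.6 pos [ 516.  -307.7  149.9] F [ 0.5  0.4 -0.3] w 87.1 tilt deg [ 1.16 -1.43] jaw -67.9
2.65 pos [ 515.5 -306.7  149.2] F [-0.1  0.2 -0.9] w 87.2 tilt deg [ 1.08 -1.35] jaw -67.9
```

Emit:
carry_out([
  [[0, 0, -0.3], 0, 0.5],
  [[0, 0, 0], 0, 0.9],
  [[0, 0, 0], 0, 0.9],
  [[0, 0, 0], 0, 0.9],
  [[0, 0, 0], 0, 0.9],
  [[0, 0, 0], 0, 0.9],
  [[0, 0, 0], 0, 0.9],
  [[0, 0, 0], 0, 0.9],
], squeeze=25)

```text
time: 3.45
position: [0.5155, -0.3065, 0.1453]
tool_rot: [0.829, -0.558, 0.014, 0.004]
ft_force: [-0.2, -0.4, -0.0]
grip_width: 0.0309
```

```bash
python3 -c "
from h import *
st()"
```

```text
3.45 pos [ 515.5 -306.5  145.3] F [-0.2 -0.4 -0. ] w 30.9 tilt deg [ 1.04 -1.32] jaw -67.9
```

Emit:
carry_out([
  [[0, 0, 0], 0, 0.95],
  [[0, 0, 0], 0, 0.95],
  [[0, 0, 0], 0, 0.95],
  [[0, 0, 0], 0, 0.95],
])

```text
time: 3.85
position: [0.5154, -0.3064, 0.1454]
tool_rot: [0.829, -0.558, 0.014, 0.004]
ft_force: [-0.1, -0.8, -1.6]
grip_width: 0.0252
```

```bash
python3 -c "
from h import *
st()"
```

```text
3.85 pos [ 515.4 -306.4  145.4] F [-0.1 -0.8 -1.6] w 25.2 tilt deg [ 1.04 -1.31] jaw -67.9
```

Emit:
carry_out([
  [[0, 0, 0.8], 0, 1],
  [[0, 0, 1.3], 0, 1],
  [[0, 0, 1.3], 0, 1],
  [[0, 0, 1.3], 0, 1],
  [[0, 0, 1.3], 0, 1],
  [[0, 0, 1.3], 0, 1],
  [[0, 0, 1.3], 0, 1],
  [[0, 0, 1.3], 0, 1],
  [[0, 0, 1.3], 0, 1],
  [[0, 0, 1.3], 0, 1],
], squeeze=30)

```text
time: 4.85
position: [0.5134, -0.3045, 0.2823]
tool_rot: [0.83, -0.558, 0.013, 0.004]
ft_force: [0.4, -0.8, -1.8]
grip_width: 0.0253
```

```bash
python3 -c "
from h import *
st()"
```

```text
4.85 pos [ 513.4 -304.5  282.3] F [ 0.4 -0.8 -1.8] w 25.3 tilt deg [ 0.97 -1.27] jaw -67.9
```

Emit:
carry_out([
  [[0.1, 1.5, 0], 0, 1],
  [[0.1, 3, 0], 0, 1],
  [[0.1, 3, 0], 0, 1],
  [[0.1, 3, 0], 0, 1],
  [[0.1, 3, 0], 0, 1],
  [[0.1, 3, 0], 0, 1],
  [[0.1, 3, 0], 0, 1],
  [[0.1, 3, 0], 0, 1],
  [[0.1, 3, 0], 0, 1],
  [[0.1, 1.5, 0], 0, 1],
])

```text
time: 5.85
position: [0.5159, -0.0164, 0.2864]
tool_rot: [0.829, -0.56, 0.012, 0.004]
ft_force: [0.2, -0.6, -1.9]
grip_width: 0.025
```

```bash
python3 -c "
from h import *
st();s=shot('scene');t=shot('top');st()
cv2.imwrite('pics/c4.png',np.hstack([crop(s['pixels'],270,110,90,120,5),crop(t['pixels'],280,140,70,120,5)]))"
```

```text
5.85 pos [515.9 -16.4 286.4] F [ 0.2 -0.6 -1.9] w 25.0 tilt deg [ 0.91 -1.12] jaw -68.1
5.95 pos [516.  -16.6 286.4] F [-0.2  0.  -2. ] w 25.4 tilt deg [ 0.92 -1.13] jaw -68.0
```

View pics/c4.png

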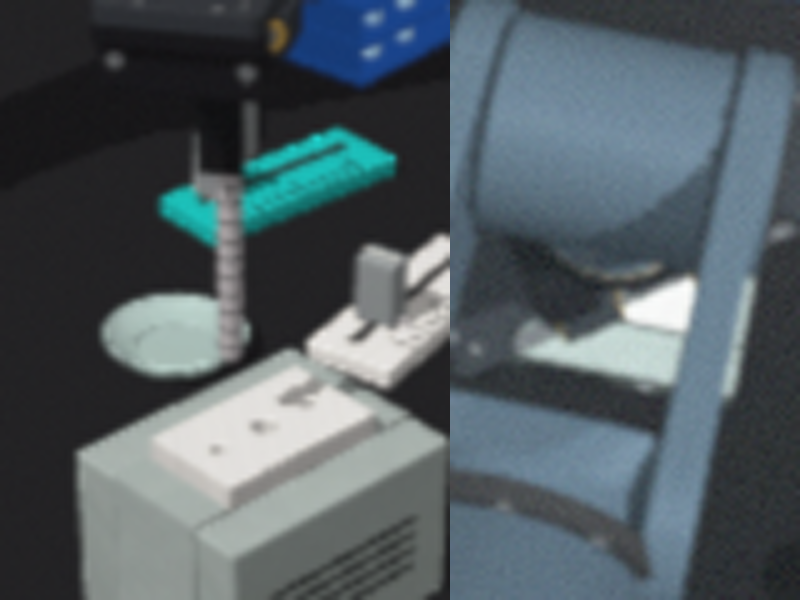

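The scene crop shows the rod hanging with its tip at scene (316,182) and the well at (322,195.4). The top view is covered by the arm, so I use the scene view with known heights.

```bash
python3 -c "
from h import *
o=st();s=shot('scene')
z=o['position'][2]-.1354
tip=onz(s,316,182,z);w=onz(s,321.8,195.1,.11);print(z,tip,w,(w-tip)*100)
# predicted vertical of rod in image
a=proj(s,tip);b=proj(s,tip+[0,0,.1]);print(a,b)
g=cv2.cvtColor(s['pixels'],cv2.COLOR_RGB2GRAY)
for r in range(144,186,4): print(r,g[r,308:326].tolist())
print('well');print(g[190:201,314:332])
"
```

```text
5.95 pos [516.  -16.6 286.4] F [-0.2  0.  -2. ] w 25.4 tilt deg [ 0.92 -1.13] jaw -68.0
0.15098592290527055 [ 0.51701802 -0.01692012  0.15098592] [ 0.52733651 -0.00657439  0.11      ] [ 1.03184865  1.03457321 -4.09859229]
(np.float64(316.00000000000006), np.float64(182.0)) (np.float64(315.6873502431831), np.float64(146.35892579662638))
144 [86, 116, 89, 76, 66, 57, 52, 46, 39, 36, 43, 72, 97, 90, 89, 84, 78, 80]
148 [141, 130, 120, 123, 127, 137, 142, 115, 108, 105, 105, 97, 108, 128, 133, 138, 134, 128]
152 [144, 142, 141, 141, 145, 157, 161, 160, 144, 124, 121, 130, 133, 119, 102, 103, 96, 88]
156 [85, 108, 119, 123, 128, 144, 160, 159, 144, 121, 97, 66, 57, 54, 43, 37, 35, 36]
160 [35, 35, 35, 36, 49, 100, 153, 158, 143, 119, 92, 44, 34, 34, 35, 35, 35, 35]
164 [35, 33, 35, 34, 41, 80, 133, 157, 144, 116, 78, 40, 35, 34, 34, 34, 34, 35]
168 [75, 69, 61, 53, 44, 73, 119, 139, 127, 109, 92, 46, 35, 35, 35, 36, 35, 35]
172 [200, 199, 200, 199, 197, 181, 147, 136, 120, 104, 71, 41, 36, 35, 34, 34, 35, 35]
176 [182, 182, 184, 185, 185, 179, 157, 145, 128, 119, 121, 117, 48, 27, 34, 35,
[... 314 characters left out ...]
215 211 211 208 196 199]
 [223 223 224 225 224 224 224 224 225 225 224 224 224 223 223 223 220 220]
 [224 224 224 225 225 223 222 220 221 227 229 225 224 224 224 224 224 223]
 [225 224 224 225 224 217 193 177 189 206 213 218 224 224 224 225 224 224]
 [225 224 223 224 224 214 178 156 175 194 201 209 223 225 224 225 225 224]
 [225 224 224 224 225 221 207 189 190 207 214 220 224 225 224 224 225 224]
 [225 224 224 224 225 224 222 218 217 221 223 223 224 225 224 224 225 224]
 [226 226 224 224 225 225 224 223 223 224 225 224 223 224 225 224 224 221]
 [209 220 222 223 224 225 224 224 223 225 225 224 224 224 224 221 213 186]
 [207 218 222 223 224 225 224 224 223 224 225 225 223 222 214 186 164 147]]
```

Emit:
carry_out([
  [[0.5, 0.5, -0.5], 0, 1],
  [[0.5, 0.45, -0.8], 0, 1],
  [[0, 0, -0.8], 0, 1],
  [[0, 0, -0.3], 0, 1],
  [[0, 0, 0], 0, 1],
  [[0, 0, 0], 0, 1],
])

```text
time: 6.6
position: [0.5268, -0.0105, 0.2591]
tool_rot: [0.828, -0.561, 0.012, 0.005]
ft_force: [0.3, 0.1, -2.2]
grip_width: 0.0253
```

```bash
python3 -c "
from h import *
o=st();s=shot('scene')
cv2.imwrite('pics/c5.png',crop(s['pixels'],292,155,60,60,10))
z=o['position'][2]-.1354
print(z,'pred tip px of TCP axis',proj(s,[*o['position'][:2],z]))
g=cv2.cvtColor(s['pixels'],cv2.COLOR_RGB2GRAY)
print(g[180:200,312:332])
"
```

```text
6.6 pos [526.8 -10.5 259.1] F [ 0.3  0.1 -2.2] w 25.3 tilt deg [ 0.81 -1.24] jaw -68.3
0.12374811762977564 pred tip px of TCP axis (np.float64(320.7180511894699), np.float64(191.21087739024196))
[[179 177 173 164 147 108  96 137 158 145 122  95  64  86 127 159 152 132
   89 136]
 [175 169 151 123  96  64  83 136 157 142 119 104 128 162 165 174 172 165
  146 150]
 [166 144 103  68  46  37  79 128 136 115 105 127 161 173 172 174 176 176
  171 170]
 [124  90  51  33  26  35  82 132 150 135 119 135 168 174 177 185 201 204
  187 179]
 [ 65  41  27  31  47  73  99 128 155 143 121 131 173 185 202 216 220 221
  214 202]
 [ 32  33  51  81 117 147 146 128 130 127 110 137 198 216 220 224 224 223
  224 221]
 [ 56  83 118 149 161 169 165 153 150 139 123 158 217 224 223 225 225 224
  225 226]
 [120 151 161 170 172 172 164 150 157 144 129 165 221 225 224 225 225 224
  225 224]
 [161 170 173 174 177 184 178 149 141 127 121 166 221 225 224 224 225 223
  220 208]
 [172 174 178 185 202 215 203 169 150 127 130 174 221 225 224 223 221 208
  179 165]
 [177 186 202 215 221 223 211 176 157 140 143 185 221 223 220 206 177 165
  146 139]
 [203 217 220 223 224 224 220 204 179 169 190 215 221 208 178 164 148 145
  140 143]
 [221 224 223 224 224 225 224 221 215 213 218 220 206 169 149 145 147 152
  154 174]
 [224 225 224 224 224 225 225 223 221 217 204 180 167 150 148 155 175 206
  209 214]
 [224 225 225 224 224 225 224 218 193 176 180 183 185 179 178 207 215 223
  224 224]
 [224 224 225 224 224 224 224 214 178 157 174 192 198 202 215 223 224 225
  225 224]
 [224 225 225 224 224 224 225 221 207 189 190 207 213 220 223 225 224 224
  225 224]
 [224 225 225 224 224 224 225 224 222 218 217 222 223 224 224 225 224 224
  225 224]
 [221 223 226 226 224 224 225 225 224 223 223 225 225 224 224 225 225 224
  224 221]
 [191 187 209 220 222 224 225 225 224 224 224 225 225 224 224 225 224 221
  212 187]]
```

View pics/c5.png

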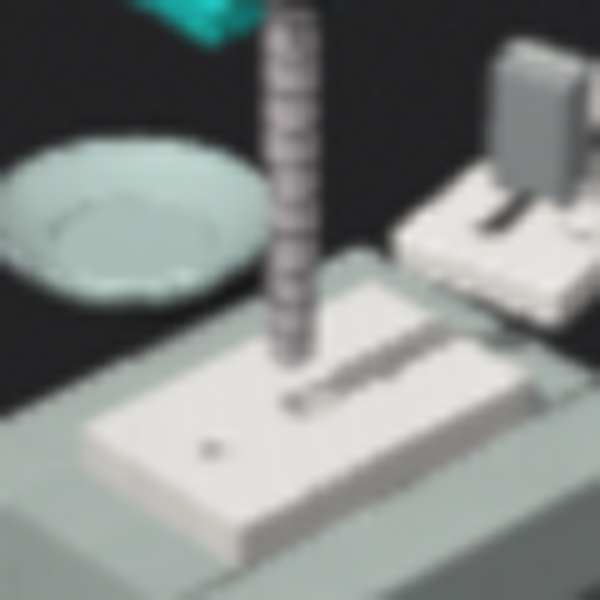

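The tip is at about (320.9,191.0) and the well at (322.2,195.0), just below it, with the rod's shadow running off to the right.

```bash
python3 -c "
from h import *
o=st();s=shot('scene')
z=o['position'][2]-.1354
tip=onz(s,320.85,191.0,z);w=onz(s,322.2,194.95,.11);print(tip,w,(w-tip)*100)
print('px per mm',[np.subtract(proj(s,w+d),proj(s,w)) for d in np.eye(3)*.001])"
```

```text
6.65 pos [526.8 -10.5 259.2] F [ 0.8 -0.2 -1.5] w 25.2 tilt deg [ 0.82 -1.24] jaw -68.3
[ 0.52654371 -0.00959155  0.12381036] [ 0.5277762  -0.00543365  0.11      ] [ 0.12324867  0.41578986 -1.38103616]
px per mm [array([0.32249375, 0.12640412]), array([ 0.22610884, -0.18003709]), array([-7.44572156e-05, -3.26793725e-01])]
```

Emit:
carry_out([
  [[0.1, 0.3, 0], 0, 1],
  [[0, 0, -0.3], 0, 1],
  [[0, 0, -0.3], 0, 1],
  [[0, 0, -0.3], 0, 1],
  [[0, 0, -0.1], 0, 1],
  [[0, 0, 0], 0, 1],
])

```text
time: 7.3
position: [0.5283, -0.0073, 0.2495]
tool_rot: [0.828, -0.561, 0.013, 0.004]
ft_force: [-0.0, -0.7, -2.1]
grip_width: 0.0255
```

```bash
python3 -c "
from h import *
o=st();s=shot('scene');z=o['position'][2]-.1354;print(z)
g=cv2.cvtColor(s['pixels'],cv2.COLOR_RGB2GRAY)
print(g[188:200,314:330])"
```

```text
7.3 pos [528.3  -7.3 249.5] F [-0.  -0.7 -2.1] w 25.5 tilt deg [ 0.95 -1.27] jaw -68.3
0.11405748599246751
[[173 174 177 185 200 201 168 132 121 115 142 203 222 224 225 223]
 [178 185 202 216 220 212 178 153 141 127 148 203 223 223 223 209]
 [202 215 221 224 223 213 180 161 149 132 150 202 220 219 208 169]
 [220 223 224 225 223 209 166 145 133 122 145 180 175 172 165 147]
 [224 224 224 225 223 213 178 157 144 127 128 145 147 146 149 152]
 [224 224 224 225 224 220 198 161 144 126 124 137 144 149 175 205]
 [225 224 224 224 224 217 186 150 140 127 125 134 154 176 211 223]
 [225 224 224 224 224 214 177 152 163 163 145 170 206 216 222 225]
 [225 224 224 225 225 221 208 188 189 201 202 213 223 225 224 224]
 [225 224 224 224 225 224 222 218 218 221 223 223 224 225 225 224]
 [226 226 224 224 225 225 224 223 223 225 226 224 224 225 225 225]
 [209 220 222 224 225 225 224 224 224 224 225 224 224 224 224 221]]
```

Emit:
carry_out([
  [[0, 0, -0.15], 0, 1],
  [[0, 0, -0.15], 0, 1],
  [[0, 0, -0.15], 0, 1],
  [[0, 0, -0.15], 0, 1],
])

```text
time: 7.75
position: [0.5286, -0.0075, 0.2434]
tool_rot: [0.828, -0.561, 0.014, 0.004]
ft_force: [-0.1, 0.3, -2.2]
grip_width: 0.0251
```

```bash
python3 -c "
from h import *
o=st()"
```

```text
7.75 pos [528.6  -7.5 243.4] F [-0.1  0.3 -2.2] w 25.1 tilt deg [ 1.01 -1.28] jaw -68.3
```

Tip at z≈0.108 with no contact force, so it is probably at or inside the mouth. Continuing.

Emit:
carry_out([
  [[0, 0, -0.15], 0, 1],
  [[0, 0, -0.15], 0, 1],
  [[0, 0, -0.15], 0, 1],
])

```text
time: 8.05
position: [0.5283, -0.007, 0.2385]
tool_rot: [0.827, -0.561, 0.013, 0.004]
ft_force: [-0.0, 0.7, -1.7]
grip_width: 0.0251
```

```bash
python3 -c "
from h import *
o=st()"
```

```text
8.05 pos [528.3  -7.  238.5] F [-0.   0.7 -1.7] w 25.1 tilt deg [ 0.96 -1.21] jaw -68.3
```

Emit:
carry_out([
  [[0, 0, -0.2], 0, 1],
  [[0, 0, -0.2], 0, 1],
  [[0, 0, -0.2], 0, 1],
  [[0, 0, -0.2], 0, 1],
  [[0, 0, -0.2], 0, 1],
])

```text
time: 8.55
position: [0.5283, -0.0069, 0.2276]
tool_rot: [0.827, -0.561, 0.013, 0.004]
ft_force: [-0.4, 0.8, -1.7]
grip_width: 0.0251
```

```bash
python3 -c "
from h import *
o=st();print(o['moment'])"
```

```text
8.55 pos [528.3  -6.9 227.6] F [-0.4  0.8 -1.7] w 25.1 tilt deg [ 0.96 -1.21] jaw -68.3
[0.12313271 0.05525833 0.04244747]
```

Emit:
carry_out([
  [[0, 0.02, -0.2], 0, 1],
  [[0, 0.02, -0.2], 0, 1],
  [[0, 0, -0.2], 0, 1],
  [[0, 0, -0.2], 0, 1],
  [[0, 0, -0.2], 0, 1],
  [[0, 0, -0.2], 0, 1],
  [[0, 0, -0.2], 0, 1],
])

```text
time: 9.25
position: [0.5284, -0.0067, 0.2123]
tool_rot: [0.827, -0.561, 0.013, 0.004]
ft_force: [0.0, 0.8, -2.8]
grip_width: 0.0251
```

```bash
python3 -c "
from h import *
o=st();print(o['moment'])"
```

```text
9.25 pos [528.4  -6.7 212.3] F [ 0.   0.8 -2.8] w 25.1 tilt deg [ 0.96 -1.23] jaw -68.3
[ 0.14347107  0.05513489 -0.0118023 ]
```

Emit:
carry_out([
  [[0, 0, -0.11], 0, 1],
  [[0, 0, -0.11], 0, 1],
  [[0, 0, -0.11], 0, 1],
])

```text
time: 9.55
position: [0.5284, -0.0067, 0.2085]
tool_rot: [0.827, -0.561, 0.013, 0.004]
ft_force: [-0.4, -0.1, -2.3]
grip_width: 0.0254
```

Emit:
carry_out([
  [[0, 0, 0], 0, 1],
])

```text
time: 9.65
position: [0.5284, -0.0067, 0.2084]
tool_rot: [0.827, -0.561, 0.013, 0.004]
ft_force: [0.3, 0.9, -2.6]
grip_width: 0.0254
```

Emit:
carry_out([
  [[0, 0, -0.11], 0, 1],
  [[0, 0, -0.11], 0, 1],
  [[0, 0, -0.11], 0, 1],
])

```text
time: 9.95
position: [0.5284, -0.0067, 0.2051]
tool_rot: [0.827, -0.561, 0.013, 0.004]
ft_force: [0.5, -0.7, -2.6]
grip_width: 0.0253
```

Emit:
carry_out([
  [[0, 0, -0.11], 0, 1],
  [[0, 0, -0.11], 0, 1],
  [[0, 0, -0.11], 0, 1],
])

```text
time: 10.25
position: [0.5284, -0.0067, 0.2015]
tool_rot: [0.827, -0.561, 0.013, 0.004]
ft_force: [-0.6, 0.7, -1.4]
grip_width: 0.0256
```

Emit:
carry_out([
  [[0, 0, -0.11], 0, 1],
  [[0, 0, -0.11], 0, 1],
  [[0, 0, -0.11], 0, 1],
])

```text
time: 10.55
position: [0.5284, -0.0067, 0.1979]
tool_rot: [0.827, -0.561, 0.013, 0.004]
ft_force: [0.1, 0.2, -2.0]
grip_width: 0.0253
```

Emit:
carry_out([
  [[0, 0, -0.11], 0, 1],
  [[0, 0, -0.11], 0, 1],
  [[0, 0, -0.11], 0, 1],
])

```text
time: 10.85
position: [0.5284, -0.0067, 0.1943]
tool_rot: [0.827, -0.561, 0.013, 0.004]
ft_force: [-0.6, 1.5, -1.6]
grip_width: 0.0254
```

Emit:
carry_out([
  [[0, 0, -0.11], 0, 1],
  [[0, 0, -0.11], 0, 1],
  [[0, 0, -0.11], 0, 1],
])

```text
time: 11.15
position: [0.5285, -0.0067, 0.1907]
tool_rot: [0.827, -0.561, 0.013, 0.004]
ft_force: [-0.9, 0.0, -2.5]
grip_width: 0.0253
```

Emit:
carry_out([
  [[0, 0, -0.11], 0, 1],
  [[0, 0, -0.11], 0, 1],
  [[0, 0, -0.11], 0, 1],
])

```text
time: 11.45
position: [0.5284, -0.0067, 0.1871]
tool_rot: [0.827, -0.561, 0.013, 0.004]
ft_force: [0.3, -0.5, -2.1]
grip_width: 0.0251
```

Emit:
carry_out([
  [[0, 0, -0.11], 0, 1],
  [[0, 0, -0.11], 0, 1],
  [[0, 0, -0.11], 0, 1],
])

```text
time: 11.75
position: [0.5291, -0.0066, 0.185]
tool_rot: [0.827, -0.561, 0.014, 0.004]
ft_force: [-1.4, 0.9, 7.0]
grip_width: 0.0253
```

Contact: the force rose by about 9 N. Now the hold, in small portions.

Emit:
carry_out([
  [[0, 0, 0], 0, 1],
  [[0, 0, 0], 0, 1],
])

```text
time: 11.95
position: [0.529, -0.0065, 0.1857]
tool_rot: [0.827, -0.561, 0.014, 0.004]
ft_force: [-1.1, 0.9, 2.3]
grip_width: 0.0251
```

Emit:
carry_out([
  [[0, 0, -0.1], 0, 1],
  [[0, 0, -0.06], 0, 1],
  [[0, 0, -0.06], 0, 1],
])

```text
time: 12.25
position: [0.5292, -0.0064, 0.1849]
tool_rot: [0.827, -0.561, 0.014, 0.003]
ft_force: [-2.1, -0.1, 6.9]
grip_width: 0.0253
```

Emit:
carry_out([
  [[0, 0, -0.055], 0, 1],
  [[0, 0, -0.055], 0, 1],
  [[0, 0, -0.055], 0, 1],
  [[0, 0, -0.055], 0, 1],
])

```text
time: 12.65
position: [0.5292, -0.0064, 0.1849]
tool_rot: [0.827, -0.561, 0.015, 0.003]
ft_force: [-2.8, 1.2, 6.2]
grip_width: 0.0255
```

Steady at about 8 N contact; continuing.

Emit:
carry_out([
  [[0, 0, -0.055], 0, 1],
  [[0, 0, -0.055], 0, 1],
  [[0, 0, -0.055], 0, 1],
  [[0, 0, -0.055], 0, 1],
  [[0, 0, -0.055], 0, 1],
  [[0, 0, -0.055], 0, 1],
  [[0, 0, -0.055], 0, 1],
  [[0, 0, -0.055], 0, 1],
])

```text
time: 13.45
position: [0.5292, -0.0063, 0.1849]
tool_rot: [0.828, -0.561, 0.016, 0.003]
ft_force: [-1.9, 1.5, 6.6]
grip_width: 0.0252
```

```bash
python3 -c "
from h import *
o=st()"
```

```text
13.45 pos [529.2  -6.3 184.9] F [-1.9  1.5  6.6] w 25.2 tilt deg [ 1.28 -1.3 ] jaw -68.3
```

Emit:
carry_out([
  [[0, 0, -0.055], 0, 1],
  [[0, 0, -0.055], 0, 1],
  [[0, 0, 0], 0, 1],
  [[0, 0, 0.03], 0, 1],
  [[0, 0, 0], 0, 1],
  [[0, 0, 0], 0, 1],
])

```text
time: 14.05
position: [0.5289, -0.0063, 0.1855]
tool_rot: [0.828, -0.561, 0.016, 0.003]
ft_force: [-1.3, 1.5, 5.1]
grip_width: 0.0254
```

```bash
python3 -c "
from h import *
o=st()"
```

```text
14.05 pos [528.9  -6.3 185.5] F [-1.3  1.5  5.1] w 25.4 tilt deg [ 1.28 -1.32] jaw -68.3
```

Emit:
carry_out([
  [[0, 0, 0.05], 0, 1],
  [[0, 0, 0], 0, 0.6],
  [[0, 0, 0], 0, 0.3],
  [[0, 0, 0], 0, 0],
  [[0, 0, 0], 0, 0],
  [[0, 0, 0], 0, 0],
  [[0, 0, 0], 0, 0],
  [[0, 0, 0], 0, 0],
])

```text
time: 14.85
position: [0.5305, -0.0071, 0.185]
tool_rot: [0.828, -0.561, 0.017, 0.003]
ft_force: [0.4, 0.5, -0.6]
grip_width: 0.0731
```

```bash
python3 -c "
from h import *
o=st()"
```

```text
14.85 pos [530.5  -7.1 185. ] F [ 0.4  0.5 -0.6] w 73.1 tilt deg [ 1.46 -1.39] jaw -68.3
```

Emit:
carry_out([
  [[0, 0, 0.5], 0, 0],
  [[0, 0, 1.5], 0, 0],
  [[0, 0, 2.5], 0, 0],
  [[0, 0, 2.5], 0, 0],
  [[0, 0, 2.5], 0, 0],
  [[0, 0, 1], 0, 0],
  [[-1.0, 3, 0], -4, 0],
  [[-1.0, 3, 0], -4, 0],
  [[-1.0, 3, 0], -4, 0],
  [[-1.0, 3, 0], -4, 0],
])

```text
time: 15.85
position: [0.4899, 0.1126, 0.2951]
tool_rot: [0.735, -0.678, 0.018, 0.005]
ft_force: [0.5, 0.5, -0.5]
grip_width: 0.0868
```

Emit:
carry_out([
  [[-1.0, 3, 0], -4, 0],
  [[-1.0, 3, 0], 0, 0],
  [[-1.0, 3, 0], 0, 0],
  [[-1.0, 2, 0], 0, 0],
  [[0, 0, 0], 0, 0],
])

```text
time: 16.35
position: [0.4446, 0.2294, 0.2932]
tool_rot: [0.711, -0.703, 0.016, 0.007]
ft_force: [0.4, -1.3, -0.6]
grip_width: 0.087
```

```bash
python3 -c "
from h import *
o=st();s=shot('scene');t=shot('top')
cv2.imwrite('pics/c6.png',np.hstack([crop(s['pixels'],285,125,100,120,4),crop(t['pixels'],185,140,100,120,4)]))"
```

```text
16.35 pos [444.6 229.4 293.2] F [ 0.4 -1.3 -0.6] w 87.0 tilt deg [ 0.71 -1.87] jaw -89.4
```

View pics/c6.png

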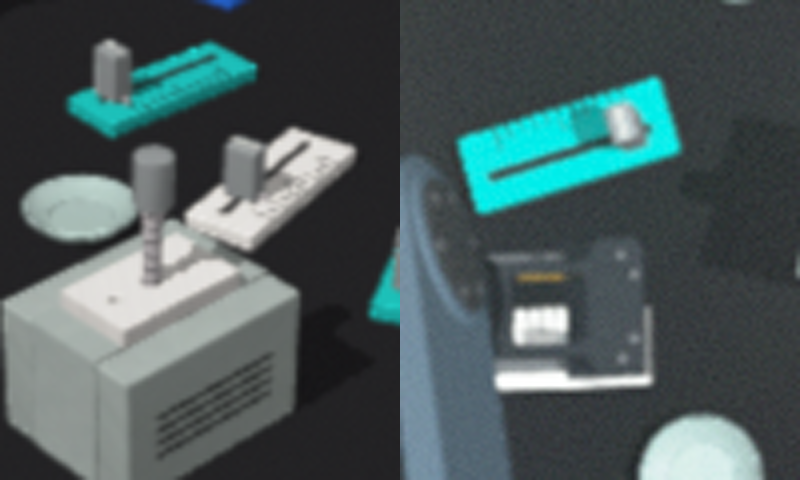

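The rod stands upright and free in the well, with its grip top at scene (323,164.5), which agrees with a depth of about 59 mm. The marker is at scene (346,167). Descending to it.

Emit:
carry_out([
  [[-0.2, 0.6, -2], 0, 0],
  [[-0.25, 0.6, -3.5], 0, 0],
  [[0, 0, -3.5], 0, 0],
  [[0, 0, -3.5], 0, 0],
  [[0, 0, -3.5], 0, 0],
  [[0, 0, -2], 0, 0],
  [[0, 0, -0.5], 0, 0],
])

```text
time: 17.15
position: [0.4492, 0.233, 0.1046]
tool_rot: [-0.707, 0.707, -0.021, -0.003]
ft_force: [-1.1, -0.2, 0.4]
grip_width: 0.0872
```

```bash
python3 -c "
from h import *
o=st();s=shot('scene')
cv2.imwrite('pics/c7.png',crop(s['pixels'],300,110,90,90,6.5));st()"
```

```text
17.15 pos [449.2 233.  104.6] F [-1.1 -0.2  0.4] w 87.2 tilt deg [ 1.5  -1.92] jaw -90.1
17.2 pos [449.2 232.9 104.7] F [-0.7 -0.9 -0.5] w 87.3 tilt deg [ 1.5  -1.93] jaw -90.1
```

View pics/c7.png

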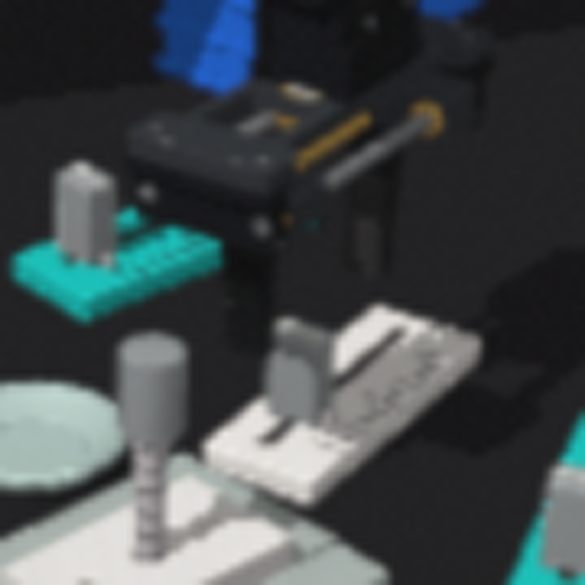

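The fingers straddle the marker (top at scene (347,160.5)), but they sit about 1 cm too far +x and -y. Correcting before the descent.

Emit:
carry_out([
  [[-0.6, 0.6, 0], 0, 0],
  [[-0.5, 0.6, 0], 0, 0],
  [[0, 0, -1.2], 0, 0],
  [[0, 0, -1.2], 0, 0],
  [[0, 0, -1.2], 0, 0],
  [[0, 0, -1.2], 0, 0],
  [[0, 0, -0.3], 0, 0],
  [[0, 0, 0], 0, 0],
], squeeze=10)

```text
time: 18.0
position: [0.4412, 0.2468, 0.0543]
tool_rot: [-0.707, 0.707, -0.024, 0.002]
ft_force: [0.2, 1.0, 0.3]
grip_width: 0.0867
```

```bash
python3 -c "
from h import *
o=st()"
```

```text
18.0 pos [441.2 246.8  54.3] F [0.2 1.  0.3] w 86.7 tilt deg [ 2.13 -1.74] jaw -90.1
```

Emit:
carry_out([
  [[-0.2, 0, -0.4], 0, 0.4],
  [[0, 0, 0], 0, 0.7],
  [[0, 0, 0], 0, 0.95],
  [[0, 0, 0], 0, 0.95],
  [[0, 0, 0], 0, 0.95],
  [[0, 0, 0], 0, 0.95],
  [[0, 0, 0], 0, 0.95],
  [[0, 0, 0], 0, 0.95],
  [[0, 0, 0], 0, 0.95],
  [[0, 0, 0], 0, 0.95],
])

```text
time: 19.0
position: [0.4403, 0.2473, 0.0516]
tool_rot: [-0.707, 0.707, -0.025, 0.004]
ft_force: [-0.8, 0.6, 0.2]
grip_width: 0.0206
```

```bash
python3 -c "
from h import *
o=st();s=shot('scene')
cv2.imwrite('pics/c8.png',crop(s['pixels'],315,130,75,75,8));st()"
```

```text
19.0 pos [440.3 247.3  51.6] F [-0.8  0.6  0.2] w 20.6 tilt deg [ 2.35 -1.67] jaw -90.1
19.05 pos [440.3 247.3  51.6] F [-0.3  0.7 -0.1] w 20.3 tilt deg [ 2.35 -1.67] jaw -90.1
```

View pics/c8.png

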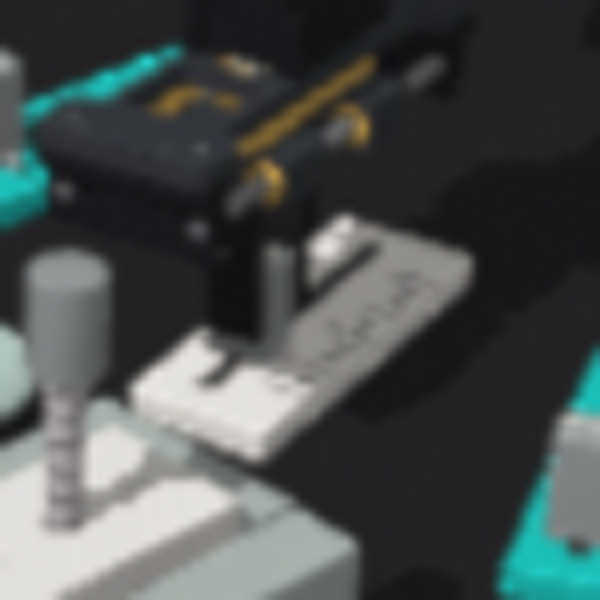

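The marker is gripped (20 mm opening). To get an exact zero I slide it gently to its lower stop (reading 0) and count from there.

Emit:
carry_out([
  [[0, -0.4, 0], 0, 1],
  [[0, -0.4, 0], 0, 1],
  [[0, -0.4, 0], 0, 1],
  [[0, -0.2, 0], 0, 1],
  [[0, -0.1, 0], 0, 1],
], squeeze=20)

```text
time: 19.55
position: [0.4406, 0.2318, 0.0516]
tool_rot: [-0.707, 0.707, -0.025, 0.005]
ft_force: [-0.3, 0.9, -0.7]
grip_width: 0.0199
```

Emit:
carry_out([
  [[0, -0.1, 0], 0, 1],
  [[0, -0.1, 0], 0, 1],
])

```text
time: 19.75
position: [0.4406, 0.2299, 0.0516]
tool_rot: [-0.706, 0.707, -0.025, 0.005]
ft_force: [-1.1, 7.4, -0.6]
grip_width: 0.0201
```

Emit:
carry_out([
  [[0, -0.1, 0], 0, 1],
  [[0, -0.1, 0], 0, 1],
])

```text
time: 19.95
position: [0.4406, 0.2298, 0.0516]
tool_rot: [-0.706, 0.708, -0.024, 0.007]
ft_force: [-1.5, 7.3, -1.1]
grip_width: 0.0199
```

Emit:
carry_out([
  [[0, 0, 0], 0, 1],
  [[0, 0, 0], 0, 1],
])

```text
time: 20.15
position: [0.4406, 0.23, 0.0516]
tool_rot: [-0.706, 0.707, -0.024, 0.007]
ft_force: [0.4, 0.5, 0.1]
grip_width: 0.0199
```

```bash
python3 -c "
from h import *
o=st()"
```

```text
20.15 pos [440.6 230.   51.6] F [0.4 0.5 0.1] w 19.9 tilt deg [ 2.5  -1.38] jaw -90.1
```

Emit:
carry_out([
  [[-0.01, 0.4, 0], 0, 1],
  [[-0.01, 0.6, 0], 0, 1],
  [[-0.01, 0.7, 0], 0, 1],
  [[-0.01, 0.7, 0], 0, 1],
  [[-0.01, 0.7, 0], 0, 1],
  [[-0.01, 0.7, 0], 0, 1],
  [[-0.01, 0.7, 0], 0, 1],
  [[-0.01, 0.5, 0], 0, 1],
  [[0, 0.3, 0], 0, 1],
  [[0, 0, 0], 0, 1],
])

```text
time: 21.15
position: [0.4395, 0.2867, 0.0516]
tool_rot: [0.707, -0.707, 0.025, -0.006]
ft_force: [0.0, -0.5, 0.3]
grip_width: 0.0203
```

```bash
python3 -c "
from h import *
o=st()"
```

```text
21.15 pos [439.5 286.7  51.6] F [ 0.  -0.5  0.3] w 20.3 tilt deg [ 2.46 -1.51] jaw -90.0
```

Emit:
carry_out([
  [[0, 0.2, 0], 0, 1],
  [[0, 0.1, 0], 0, 1],
  [[0, 0, 0], 0, 1],
  [[0, 0, 0], 0, 1],
])

```text
time: 21.55
position: [0.4395, 0.2898, 0.0516]
tool_rot: [-0.707, 0.707, -0.024, 0.006]
ft_force: [0.8, -0.0, -0.3]
grip_width: 0.0202
```

```bash
python3 -c "
from h import *
o=st()"
```

```text
21.55 pos [439.5 289.8  51.6] F [ 0.8 -0.  -0.3] w 20.2 tilt deg [ 2.45 -1.5 ] jaw -90.1
```

Emit:
carry_out([
  [[0, 0, 0], 0, 0.6],
  [[0, 0, 0], 0, 0.3],
  [[0, 0, 0], 0, 0],
  [[0, 0, 0], 0, 0],
  [[0, 0, 0], 0, 0],
  [[0, 0, 0], 0, 0],
  [[0, 0, 1], 0, 0],
  [[0, 0, 2], 0, 0],
  [[0, 0, 3], 0, 0],
  [[0, 0, 4], 0, 0],
])

```text
time: 22.55
position: [0.4351, 0.288, 0.1508]
tool_rot: [-0.706, 0.708, -0.021, -0.0]
ft_force: [0.0, -1.0, -0.5]
grip_width: 0.0851
```

Emit:
carry_out([
  [[0, 0, 4], 0, 0],
  [[0, 0, 4], 0, 0],
  [[0, 0, 4], 0, 0],
  [[0, 0, 2], 0, 0],
  [[0, -2, 0], 0, 0],
  [[0, -4, 0], 0, 0],
  [[0, -4, 0], 0, 0],
  [[0, -4, 0], 0, 0],
  [[0, -4, 0], 0, 0],
  [[0, -4, 0], 0, 0],
])

```text
time: 23.55
position: [0.4342, 0.0666, 0.3124]
tool_rot: [0.71, -0.704, 0.027, -0.012]
ft_force: [0.0, 0.2, -0.0]
grip_width: 0.0873
```

Emit:
carry_out([
  [[0, -4, 0], 0, 0],
  [[0, -4, 0], 0, 0],
  [[0, -4, 0], 0, 0],
  [[0, -4, 0], 0, 0],
  [[0, -4, 0], 0, 0],
  [[0, -4, 0], 0, 0],
  [[0, -4, 0], 0, 0],
  [[0, -4, 0], 0, 0],
  [[0, -2, 0], 0, 0],
  [[0, 0, 0], 0, 0],
])

```text
time: 24.55
position: [0.4281, -0.2905, 0.32]
tool_rot: [0.707, -0.706, 0.032, -0.014]
ft_force: [-0.5, 0.7, -0.5]
grip_width: 0.0869
```

```bash
python3 -c "
from h import *
o=st();s=shot('scene','s9.png');t=shot('top','t9.png')
f=lambda i:cv2.resize(i,(400,300))
cv2.imwrite('pics/c9.png',np.vstack([np.hstack([f(crop(s['pixels'],300,140,80,60,5)),f(crop(t['pixels'],190,205,64,48,6.25))]),np.hstack([f(s['pixels'][:,:,::-1]),f(t['pixels'][:,:,::-1])])]))
"
```

```text
24.55 pos [ 428.1 -290.5  320. ] F [-0.5  0.7 -0.5] w 86.9 tilt deg [ 3.71 -1.51] jaw -89.9
```

View pics/c9.png

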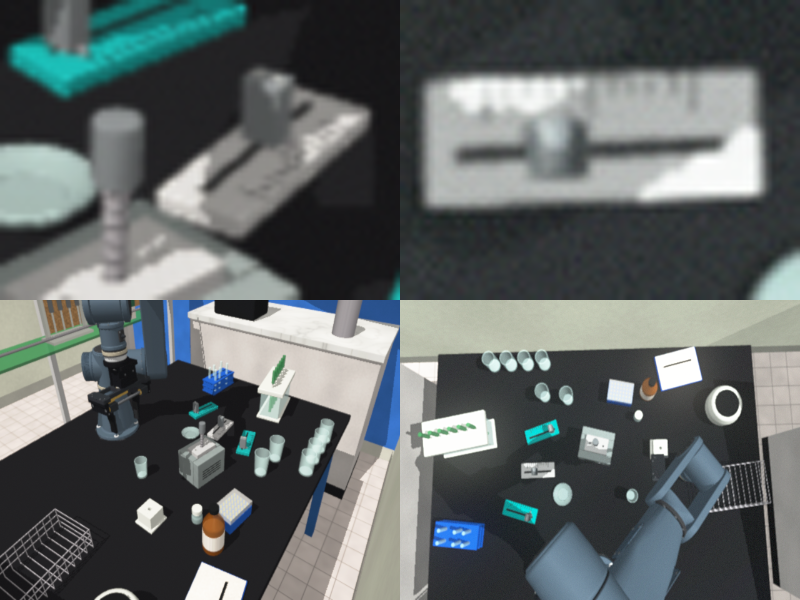

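The top crop shows the marker at (215,228) px, between the scale's ticks. The rod stands in the well and the other items are unmoved. One numeric cross-check of the reading against the tick lines and of the rod's height.

```bash
python3 -c "
from h import *
t=shot('top');s=shot('scene')
A=lambda x,y:(190+x/6.25-.42,205+y/6.25-.42)
z0=onz(t,*A(293,95),.014)[1];z1=onz(t,*A(86,100),.014)[1];m=onz(t,*A(156,143),.0595)[1]
print(z0,z1,m,(m-z0)/(z1-z0)*100)
g=t['pixels'].mean(2)
for r in (218,219,220,221): print(r,g[r,196:244].round().astype(int).tolist())
w=np.array([.5278,-.0054,.11]);print(proj(s,w+[0,0,.0903]),proj(s,w), 'grip top seen',300+117/5-.4,140+118/5-.4)
"
```

```text
0.2281727523741271 0.3284191688666281 0.28291140536114 54.604099480311774
218 [152, 171, 202, 219, 222, 237, 241, 227, 234, 241, 228, 231, 240, 230, 215, 230, 237, 222, 227, 237, 206, 196, 216, 190, 158, 166, 167, 153, 157, 165, 156, 165, 171, 160, 164, 177, 174, 154, 160, 173, 157, 161, 181, 187, 182, 188, 187, 186]
219 [179, 193, 229, 244, 247, 247, 246, 232, 233, 243, 229, 232, 243, 236, 227, 238, 244, 229, 230, 234, 200, 178, 190, 174, 153, 164, 173, 161, 164, 176, 157, 164, 174, 162, 162, 181, 180, 163, 168, 175, 157, 162, 178, 187, 183, 187, 183, 186]
220 [186, 193, 223, 242, 247, 247, 244, 226, 231, 240, 231, 234, 243, 238, 234, 242, 243, 233, 224, 215, 176, 166, 176, 162, 150, 167, 179, 171, 175, 177, 171, 174, 177, 173, 174, 181, 180, 173, 175, 176, 157, 163, 183, 184, 186, 187, 187, 185]
221 [183, 183, 197, 227, 242, 245, 240, 215, 220, 235, 229, 227, 235, 241, 244, 245, 243, 232, 218, 191, 174, 171, 176, 161, 152, 170, 177, 181, 183, 182, 181, 181, 184, 184, 181, 182, 184, 179, 183, 179, 159, 160, 183, 185, 186, 186, 184, 185]
(np.float64(322.2089347004422), np.float64(164.17706112053202)) (np.float64(322.2152850797387), np.float64(194.94694640267403)) grip top seen 323.0 163.2
```

```bash
python3 -c "
from h import *
print(robot.hand_in());st()"
```

```text
the job is handed in; nothing more can be done
None
the job is handed in; nothing more can be done
```

The rod stands loose in the heater's wide well, and I set the marker on the silver scale to 59.8 mm. The job was handed in at about 25 s.

- **Pressing:** I held the rod on the bottom for just over a second at about 8–9 N. The highest reading was about 9 N, and the grip did not slip noticeably.
- **Depth:** From the arm's position, with the rod's tip taken as 40 mm deep in the stand at the start, the tip was at about 60.4 mm when pressed. I estimate about 59.3 mm when it rests loose on the pad. The task does not say which of the two counts, so 59.8 mm is between them.
- **Marker:** I slid it to its lower stop, took that as zero, and moved it 59.8 mm from there.

**Last checks:**
- **Robot:** The gripper is empty and clear of everything.
- **Bystanders:** In the last pictures, the bystanders look to be where they started.
- **Scale reading from the top camera:** The first result was 54.6 mm. That view includes the marker's side face, and a rough correction brings it to about 59 mm.
- **Zero point:** The stop was about 2 mm from the camera's 0 line and 3.7 mm from an earlier estimate based on the scale's edges. I trusted the stop.
- **Rod height:** The rod's grip sat about 1 pixel (3 mm) higher in the image than predicted, which I took as measuring noise.
- **Tool tilt:** The tool drifted 2–4 degrees off vertical during the job. The rod still went into the well without catching.

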